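Slide the primed wheel under the curing lamp

ROBOT

A 6-joint arm with a two-finger parallel gripper is mounted at the origin on the work surface. World frame = base frame: x ahead of the robot, y to its left, z up, the work surface at z = 0. Lengths are in mm, angles in rad, forces in N, time in s.
With the tool pointing down it reaches from about 275 to 750 mm from the base axis. Payload 10.2 kg.
Tool frame: the origin (TCP) lies between the finger pads; the fingertips stand 11 mm ahead of it and the grasp point (between the pads) lies 8 mm behind it (ctrl.tip_extent is the distance from the TCP to the fingertips, in mm); z points along the fingers, y is the direction in which the jaws open and shut (so a half turn about z gives the same grasp; the last joint's range is limited). The gripper opens to 85 mm and grips with 20 to 120 N. Pads are 22 mm wide; open, the fingers measure 114 mm over their backs; the gripper's body (76 mm by 85 mm) begins 54 mm behind the grasp point. The pads swing forward as they close: fully open they stand 13 mm farther back than shut.
Start: joints at [0.942, 0.313, 1.498, -0, 1.331, -0.223], TCP at [207.259, 482.364, 242.294] pointing down, gripper open.
Joint ranges: [-2.94, 2.94], [-0.97, 2.17], [0.19, 2.56], [-1.23, 4.37], [0.02, 3.11], [-2.88, 2.88]. Speed limits (rad/s): [2.39, 2.39, 3.01, 3.14, 3.14, 3.14].

INTERFACE

Orientations are given as a unit quaternion [w, x, y, z].
In Python, from rig import ctrl gives the robot as it stands.
- The arm moves only by the tool apply_moves, never from a script. Its argument "commands" is a list of rows, each a list of 5 numbers: the finger opening in cm, from 0 to 8.54, then the shift along the tool's x, y, z in cm, then the turn about the tool's z in rad. In form: [[jaw, dx, dy, dz, roll], ...]. A call has 1 to 12 rows; each row shifts and turns the commanded pose from where the row before left it, along the tool's axes as they then stand; what a row does not reach is not made up. A row lasts 1/12 s, in which the tool goes at most 41.7 mm and 7.16 degrees, less where a joint would pass 70% of its speed; a pose out of reach is approached as far as the arm can. A call with a gripper value outside its range is refused whole. The fingers move at their own pace and stop on an object; "squeeze" is the grip in N (left out, the last holds). Time passes only in rows, so rows that do not move let the fingers close. It gives the time, the measured TCP pose, the force and the opening at its end, in the units of the state.
- ctrl.sense(): the state, without advancing time (a new reading comes with each control period).
- ctrl.capture(name): name is "side" or "top"; returns the picture (480x640x3 uint8, red, green, blue); there is no depth.
- ctrl.camera_info(name): a dict with "fov_y" (degrees; the focal length in pixels is half the picture's height over the tangent of half this angle, whatever the lens; pixels are square), "cx", "cy" (the principal point, pixels), "camera_from_world" (4x4, takes a point from world to camera coordinates). Camera axes: x right, y down, z forward; pixel columns grow to the right and rows downward; lengths in mm; the calibration is good to about 2 mm. A picture is of the moment at which its call begins. camera_info takes no time and is no camera call.
- ctrl.finish_job(): hands the job in, once; it reports no verdict.
The state is a dict: "time_s": time; "joints": joint angles; "dq": joint speeds; "tau": joint torques, N m; "eef_pos": TCP position; "ee_rot": TCP orientation; "force": force on the tool from outside, world axes, zero at the start; "wrist_torque": the same for the moment, N m; "grip_width": opening from 0.0 (shut) to 1.0 (fully open).
Only numpy, scipy, OpenCV 4.12 (cv2) and the standard library are available. Lean on these libraries where they do the work, as an engineer would, in place of code of your own. Each camera call takes 0.05 s, during which the arm holds its last target.

TASK

Slide the tray that carries the model wheel into the low tunnel of the curing lamp, entering from the robot's side, until the tray's upright finger tab comes up against the edge of the lamp's hood, so that the wheel lies under the middle of the lamp; then let go. Leave the other tray, with the tractor bonnet, where it is.

Things in the scene. Friction and masses are not known exactly. Their poses are not given: they have to be found in the camera images.
- wheel_tray_tab (a point): Centre of the upright finger tab on the tail of the tray with the wheel: a fin 40 mm long (x), 14 mm thick (y), from the tray's plate up to 54 mm above the table; this point is 31 mm above the table. x points along the tray from tab to wheel, z up. Only the flat plate, top 8 mm above the table, lies beside the fin. The wheel's centre is 65 mm ahead (+x).
- wheel_tray: Loose grey tray, plate 130 x 70 x 8 mm flat on the table, one rigid 0.16 kg piece with its tab and the wheel (round, grey primer, 58 mm across, top 26 mm above the table). Origin on the underside, below the wheel's centre; x from tab to wheel, y across, z up. The plate reaches from x = -90 to +40 mm, the tab from -85 to -45 mm.
- lamp: Fixed grey bridge. Hood 90 mm long (x), 118 mm wide (y), 34 to 61 mm above the table, on two side walls. Its tunnel along x is 98 mm wide, 34 mm high, open at both ends. Origin: middle of the tunnel at table height; x points through it away from the robot, entrance edge at x = -45 mm. Tab against this edge: wheel centre at x = 0, tab centre at x = -65 mm; the tab is too tall to go under.
- bonnet_tray_tab (a point): Centre of the finger tab of the other tray: same tray, tab, sizes and axes, but it carries a tractor bonnet (oblong, boxy, grey primer, 70 mm long) in place of the wheel. It stays where it is.

How it is judged (in metres and radians):
At the end, for the whole second after the job is handed in: The wheel tray lies flat and still on the table in the lamp's tunnel, its tab on the robot's side and within 15 mm of the hood's edge, the wheel's centre within 16 mm of the tunnel's middle line (x of wheel_tray in the frame of lamp between -0.015 and 0.01 m and y of wheel_tray in the frame of lamp between -0.016 and 0.016 m and x of wheel_tray_tab in the frame of lamp below -0.045 m and height (world z) of wheel_tray below 0.006 m and angle between wheel_tray's own z axis and vertical below 0.1 rad and linear speed of wheel_tray below 0.01 m/s); the robot touches nothing.
It fails at once if the bonnet tray is shifted by more than 20 mm (distance of bonnet_tray_tab from where it was at the start of the episode above 0.02 m).
It also fails if it takes over 42 s, if anything falls off the work surface, if the arm or the gripper's body presses on something with over 40 N, if the wrist force passes 120 N, or if a joint passes its speed limit or range.

## Working session

There is one attempt and no reset: what is moved stays moved. The work goes in short steps, Python scripts to look and compute and a tool call to move; the robot and the scene stay as the last step left them, time stands still between calls to the robot, and variables do not carry over. Pictures are saved under pics/ and viewed, and the job is handed in when it is done.

Besides the shell and the picture viewer there is one more tool, called after ">>>" as name(argument=value, ...), one argument or row to a line, values as JSON. apply_moves: Moves the arm, as the interface text tells. Its arguments: {"type":"object","properties":{"commands":{"type":"array"},"squeeze":{"type":"number"}},"required":["commands"]}

```bash
mkdir -p pics; ls
python3 - <<'E'
from rig import ctrl
import cv2
for n in("side","top"):
    im=ctrl.capture(n); cv2.imwrite(f"pics/{n}0.png",im[:,:,::-1])
    i=ctrl.camera_info(n); print(n,i)
s=ctrl.sense(); print(s)
E
```

```text
pics
side {'fov_y': 53.32204887251931, 'cx': 319.25926277905, 'cy': 241.1776555009722, 'camera_from_world': array([[ 8.12681541e-01, -5.82453850e-01, -1.72112096e-02,
        -4.35513629e+02],
       [-4.17485333e-01, -5.61391760e-01, -7.14524520e-01,
         2.88357696e+02],
       [ 4.06515326e-01,  5.87866315e-01, -6.99398660e-01,
         6.67336288e+02],
       [ 0.00000000e+00,  0.00000000e+00,  0.00000000e+00,
         1.00000000e+00]])}
top {'fov_y': 54.71261423366598, 'cx': 316.16325679607536, 'cy': 241.06534284717358, 'camera_from_world': array([[-3.88354937e-03, -9.99608583e-01,  2.77055698e-02,
        -6.99866601e+00],
       [-9.86883944e-01, -6.40150515e-04, -1.61430084e-01,
         5.45792001e+02],
       [ 1.61384634e-01, -2.79691037e-02, -9.86495174e-01,
         6.15857727e+02],
       [ 0.00000000e+00,  0.00000000e+00,  0.00000000e+00,
         1.00000000e+00]])}
{'time_s': 0.1, 'joints': array([ 9.41602359e-01,  3.13403055e-01,  1.49831441e+00, -3.68453487e-05,
        1.33101631e+00, -2.23407721e-01]), 'dq': array([ 0.00047237, -0.00238428, -0.00180231, -0.00117133, -0.00070025,
        0.00045294]), 'tau': array([ 1.97378256e-03, -4.12893498e+01, -2.60142589e+01, -2.61746591e-04,
        2.99260748e-03,  5.42622263e-05]), 'eef_pos': array([207.13819821, 482.18551024, 241.80527116]), 'ee_rot': array([-2.19638044e-04,  2.01499621e-01,  9.79488426e-01, -5.26894731e-04]), 'force': array([ 0.12220149, -0.62215301,  0.94258171]), 'wrist_torque': array([-0.01669891, -0.02255092, -0.00352482]), 'grip_width': 0.9966423808732915}
```

View pics/side0.png

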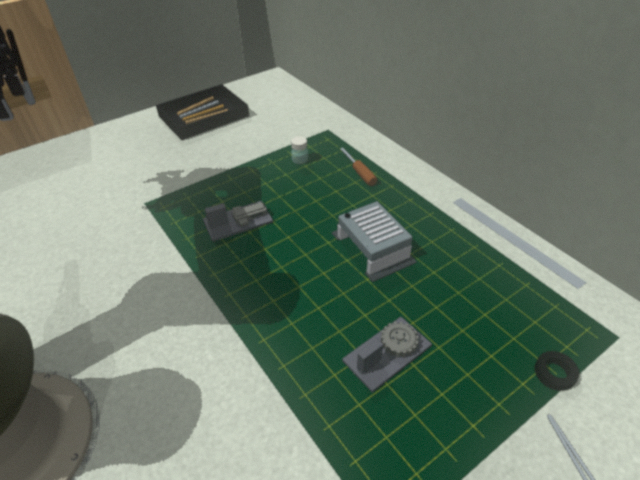

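View pics/top0.png

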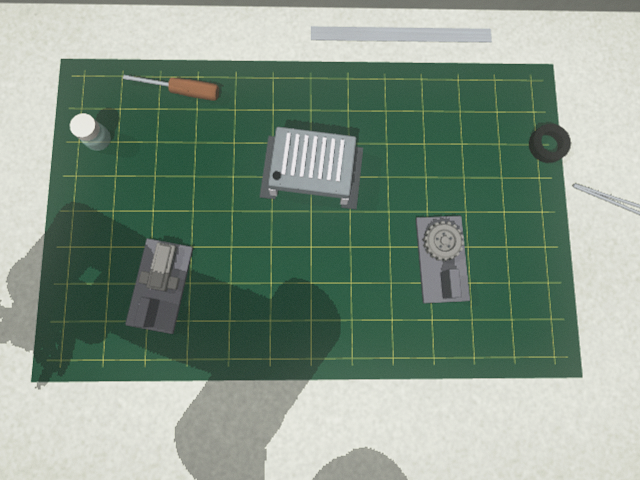

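The side view shows the wheel tray at about (388,352), the lamp at (377,238) and the bonnet tray at (235,215). In the top view they're at (443,258), (312,165) and (160,285). Next I'll zoom in on the edges.

Run:
```python
import cv2,numpy as np
t=cv2.imread("pics/top0.png")
a=cv2.resize(t[110:220,250:375],None,fx=4.5,fy=4.5,interpolation=cv2.INTER_CUBIC)
b=cv2.resize(t[205:315,405:480],None,fx=4.5,fy=4.5,interpolation=cv2.INTER_CUBIC)[:, :230]
b=cv2.resize(t[205:315,410:474],None,fx=3.5,fy=4.5*1,interpolation=cv2.INTER_CUBIC)
cv2.imwrite("pics/zoom0.png",np.hstack([a,b]))
hsv=cv2.cvtColor(t,cv2.COLOR_BGR2HSV)
m=((hsv[:,:,1]<70)).astype(np.uint8)*255
roi=np.zeros_like(m); roi[205:315,405:480]=m[205:315,405:480]
cs,_=cv2.findContours(roi,cv2.RETR_EXTERNAL,cv2.CHAIN_APPROX_NONE)
c=max(cs,key=cv2.contourArea); print(cv2.contourArea(c),cv2.minAreaRect(c),cv2.boxPoints(cv2.minAreaRect(c)))
```

```text
3916.0 ((442.3555908203125, 258.83868408203125), (87.92904663085938, 47.34308624267578), 85.03025817871094) [[414.96442 217.0901 ]
 [462.12952 212.98878]
 [469.74677 300.58728]
 [422.58167 304.6886 ]]
```

View pics/zoom0.png

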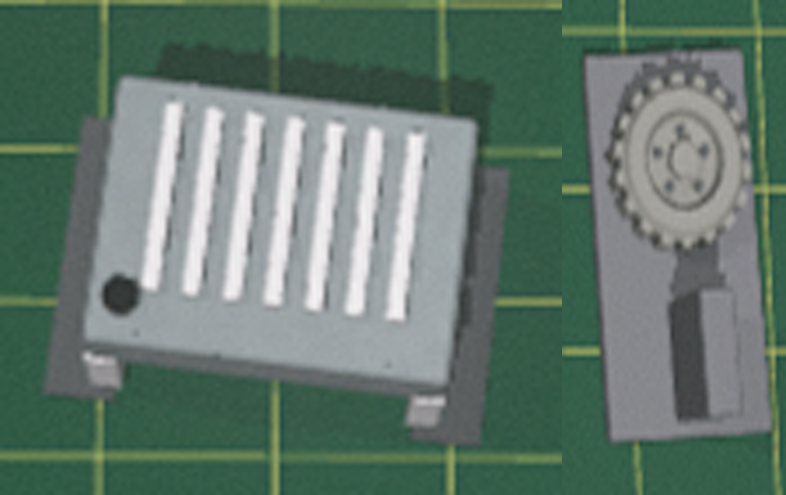

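The lamp hood's top corners are clear in the zoom, and so are the tray plate's corners, the wheel hub and the top of the tab (the light quad).

```bash
cat > h.py <<'E'
import numpy as np
from rig import ctrl
def ray(n,uv,z):
    i=ctrl.camera_info(n); f=240/np.tan(np.radians(i['fov_y']/2)); T=i['camera_from_world']
    R=T[:3,:3]; c=-R.T@T[:3,3]; out=[]
    for u,v in uv:
        d=R.T@np.array([(u-i['cx'])/f,(v-i['cy'])/f,1]); out.append((c+d*(z-c[2])/d[2])[:2])
    return np.array(out)
def proj(n,P):
    i=ctrl.camera_info(n); f=240/np.tan(np.radians(i['fov_y']/2)); T=i['camera_from_world']
    q=np.atleast_2d(P)@T[:3,:3].T+T[:3,3]; return q[:,:2]/q[:,2:]*f+[i['cx'],i['cy']]
E
python3 - <<'E'
from h import *
np.set_printoptions(precision=1,suppress=True)
def show(name,p):
    print(name,p.tolist() if 0 else p.round(1).tolist(),'c',p.mean(0),'edges',[np.linalg.norm(p[i]-p[(i+1)%4]).round(1) for i in range(4)],
     'ang',[np.degrees(np.arctan2(*(p[i]-p[(i+1)%4])[::-1])).round(1) for i in range(4)])
show('hood',ray('top',[(277.1,127.1),(356.2,136.7),(348.9,196.2),(268.9,185.6)],61))
show('tray',ray('top',[(416.3,217.2),(461.7,215.7),(469.7,301),(424,303)],8))
print('hub',ray('top',[(444.9,240.1)],26))
o=lambda x,y:(410+(x-562)/3.5,205+y/4.5)
show('tab',ray('top',[o(705,290),o(733,290),o(742,415),o(707,420)],54))
E
python3 - <<'E'
import cv2,numpy as np
t=cv2.imread("pics/side0.png")
a=cv2.resize(t[195:285,330:420],None,fx=4.4,fy=4.4,interpolation=cv2.INTER_CUBIC)
b=cv2.resize(t[310:400,340:440],None,fx=4,fy=4.4,interpolation=cv2.INTER_CUBIC)
cv2.imwrite("pics/zoom1.png",np.hstack([a,b]))
E
```

```text
hood [[709.5, 48.3], [695.8, -65.8], [607.3, -53.9], [622.3, 59.0]] c [658.7  -3.1] edges [np.float64(114.9), np.float64(89.3), np.float64(113.9), np.float64(87.9)] ang [np.float64(83.1), np.float64(-7.7), np.float64(-97.6), np.float64(173.0)]
tray [[588.7, -161.9], [591.2, -231.9], [461.7, -236.7], [458.9, -168.3]] c [ 525.1 -199.7] edges [np.float64(70.1), np.float64(129.6), np.float64(68.5), np.float64(129.9)] ang [np.float64(92.0), np.float64(2.2), np.float64(-87.7), np.float64(-177.2)]
hub [[ 550.4 -198.5]]
tab [[504.1, -196.1], [504.1, -207.4], [465.4, -208.9], [463.9, -194.9]] c [ 484.4 -201.8] edges [np.float64(11.3), np.float64(38.7), np.float64(14.1), np.float64(40.2)] ang [np.float64(89.9), np.float64(2.2), np.float64(-83.9), np.float64(178.2)]
```

View pics/zoom1.png

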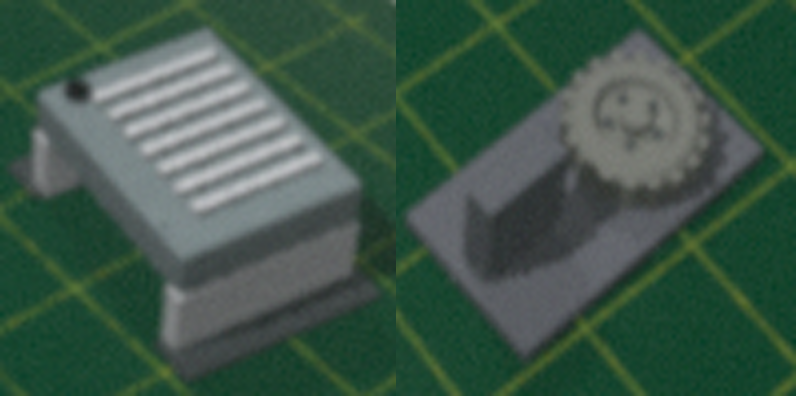

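Run:
```python
from h import *
L=[(330+x/4.4,195+y/4.4) for x,y in[(205,28),(362,185),(185,262),(38,95)]]
p=ray('side',L,61);print('hood',p.round(1).tolist(),p.mean(0))
T=[(340+(x-396)/4,310+y/4.4) for x,y in[(405,213),(640,30),(763,150),(527,357)]]
p=ray('side',T,8);print('tray',p.round(1).tolist(),p.mean(0))
for c,y in(((659,-3),-7.3),((550,-199),2.3)):
    a=np.radians(y);d=np.array([np.cos(a),np.sin(a)]);n=np.array([-d[1],d[0]]);c=np.array(c)
    print('tab goal/now',c-65*d,'yaw',a,'dir',d,'backed off 90:',c-155*d)
s=ctrl.sense()
from scipy.spatial.transform import Rotation as R
q=s['ee_rot'];print(R.from_quat(np.r_[q[1:],q[0]]).as_matrix().round(3))
```

```text
hood [[710.2, 47.5], [696.0, -68.2], [609.0, -58.6], [622.9, 56.2]] [659.53330552  -5.7725931 ]
tray [[460.7, -167.1], [589.5, -162.1], [592.4, -231.1], [463.3, -238.0]] [ 526.48446297 -199.59080914]
tab goal/now [594.52686123   5.25919956] yaw -0.12740903539558607 dir [ 0.99189444 -0.12706461] backed off 90: [505.2563614   16.69501433]
tab goal/now [ 485.05236432 -201.60856651] yaw 0.04014257279586958 dir [0.9991944  0.04013179] backed off 90: [ 395.12486876 -205.22042784]
[[-0.919  0.395 -0.001]
 [ 0.395  0.919 -0.001]
 [ 0.    -0.001 -1.   ]]
```

>>> apply_moves(
  commands=[
    [8.5, 0, 0, 0, -0.112],
    [8.5, 0, 0, 0, -0.112],
    [8.5, 0, 0, 0, -0.112],
    [8.5, 0, 0, 0, -0.111],
    [8.5, -1.02, -2.9, 0, 0],
    [8.5, -1.02, -2.9, 0, 0],
    [8.5, -1.02, -2.9, 0, 0],
    [8.5, -1.02, -2.9, 0, 0],
    [8.5, -1.02, -2.9, 0, 0],
    [8.5, -1.02, -2.9, 0, 0],
    [8.5, -1.02, -2.9, 0, 0],
    [8.5, -1.02, -2.9, 0, 0],
  ],
  squeeze=40,
)

```text
time_s: 1.1
eef_pos: [298.4, 252.5, 242.2]
ee_rot: [-0.0, -0.021, 1.0, -0.0]
force: [0.8, 0.0, 0.2]
grip_width: 0.996
```

>>> apply_moves(
  commands=[
    [8.5, -1.02, -2.9, 0, 0],
    [8.5, -1.02, -2.9, 0, 0],
    [8.5, -1.02, -2.9, 0, 0],
    [8.5, -1.02, -2.9, 0, 0],
    [8.5, -1.02, -2.9, 0, 0],
    [8.5, -1.02, -2.9, 0, 0],
    [8.5, -1.02, -2.9, 0, 0],
    [8.5, -1.02, -2.9, 0, 0],
    [8.5, -1.02, -2.9, 0, 0],
    [8.5, -1.02, -2.9, 0, 0],
    [8.5, -1.02, -2.9, 0, 0],
    [8.5, -1.02, -2.9, 0, 0],
  ],
)

```text
time_s: 2.1
eef_pos: [435.1, -90.3, 242.1]
ee_rot: [-0.0, -0.02, 1.0, 0.0]
force: [-0.4, -0.1, -0.2]
grip_width: 1.001
```

>>> apply_moves(
  commands=[
    [8.5, -1.02, -2.9, 0, 0],
    [8.5, -1.02, -2.9, 0, 0],
    [8.5, -1.02, -2.9, 0, 0],
    [8.5, -1.02, -2.9, 0, 0],
    [8.5, 0, 0, 3, 0],
    [8.5, 0, 0, 3, 0],
    [8.5, 0, 0, 3, 0],
    [8.5, 0, 0, 3, 0],
    [8.5, 0, 0, 0, 0],
    [8.5, 0, 0, 0, 0],
  ],
)

```text
time_s: 2.93
eef_pos: [480.2, -202.7, 121.9]
ee_rot: [-0.001, -0.021, 1.0, 0.001]
force: [0.2, 0.9, 1.9]
grip_width: 0.995
```

```bash
cat >> h.py <<'E'
from scipy.spatial.transform import Rotation as Rn
def state():
    s=ctrl.sense();q=s['ee_rot'];M=Rn.from_quat(np.r_[q[1:],q[0]]).as_matrix()
    print('t',round(s['time_s'],2),'pos',s['eef_pos'].round(1),'yawY',round(np.degrees(np.arctan2(M[1,1],M[0,1])),2),'F',s['force'].round(1),'w',round(s['grip_width'],3),'q',s['joints'].round(2),'tip',ctrl.tip_extent)
    return s['eef_pos'],M
def delta(target,dz=0):
    p,M=state();d=np.r_[np.array(target)-p[:2],0];print('tool delta mm',(M.T@d).round(1))
E
python3 - <<'E'
from h import *
import cv2
delta((479.8,-201.4))
for n in("side","top"):
    cv2.imwrite(f"pics/{n}1.png",ctrl.capture(n)[:,:,::-1])
E
```

```text
t 2.93 pos [ 480.2 -202.7  121.9] yawY 92.36 F [0.2 0.9 1.9] w 0.995 q [-0.62  0.43  1.66 -0.    1.05 -2.24] tip 11.0
tool delta mm [0.3 1.3 0. ]
```

View pics/side1.png

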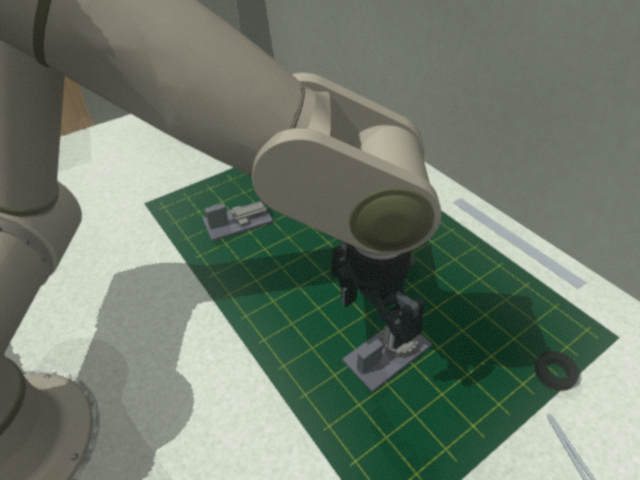

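The open gripper is above the tray, with its fingers around (345,270) and (405,320), and the tab is at (370,355). I'll descend and close.

>>> apply_moves(
  commands=[
    [8.5, 0, 0.13, 2.4, 0],
    [8.5, 0, 0, 2.4, 0],
    [8.5, 0, 0, 2.0, 0],
    [8.5, 0, 0, 1.5, 0],
    [8.5, 0, 0, 1.1, 0],
    [8.5, 0, 0, 0, 0],
    [6, 0, 0, 0, 0],
    [4, 0, 0, 0, 0],
    [3, 0, 0, 0, 0],
    [2, 0, 0, 0, 0],
    [1, 0, 0, 0, 0],
    [0, 0, 0, 0, 0],
  ],
  squeeze=40,
)

```text
time_s: 4.03
eef_pos: [480.7, -201.7, 28.8]
ee_rot: [0.0, -0.021, 1.0, -0.0]
force: [1.0, -0.4, 0.5]
grip_width: 0.161
```

>>> apply_moves(
  commands=[
    [0, 0, 0, 0, 0],
    [0, 0, 0, 0, 0],
    [0, 0, 0, 0, 0],
    [0, 0, 0, 0, 0],
    [0, 0, 0, 0, 0],
    [0, 0, 0, 0, 0],
  ],
)

```text
time_s: 4.53
eef_pos: [480.7, -201.8, 28.7]
ee_rot: [0.0, -0.021, 1.0, -0.0]
force: [-0.8, 1.0, 5.6]
grip_width: 0.157
```

Run:
```python
from h import *
import cv2
state()
for n in("side","top"):
    cv2.imwrite(f"pics/{n}2.png",ctrl.capture(n)[:,:,::-1])
```

```text
t 4.53 pos [ 480.7 -201.8   28.7] yawY 92.36 F [-0.8  1.   5.6] w 0.157 q [-0.62  0.58  1.73  0.    0.83 -2.23] tip 11.0
```

View pics/side2.png

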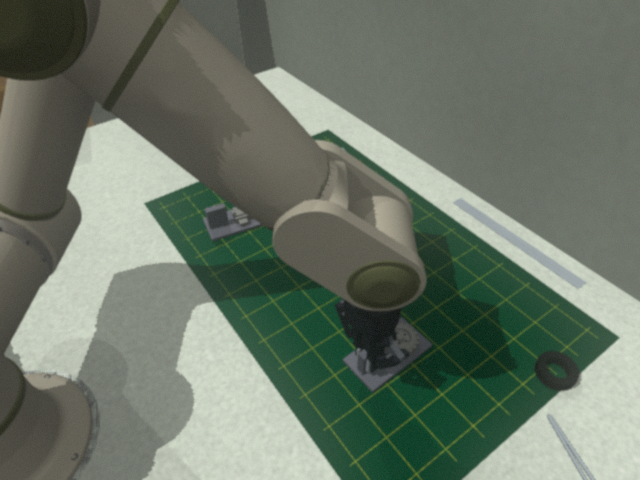

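The grip holds: the opening is about 13.5 mm against a 14 mm tab. Now I'll slide sideways to the tunnel's line, staying clear of the lamp, then align the yaw.

>>> apply_moves(
  commands=[
    [0, 0.5, 0, -0.1, 0],
    [0, 0.1, 1.0, 0, 0],
    [0, 0.1, 2.0, 0, 0],
    [0, 0.1, 2.0, 0, 0],
    [0, 0.1, 2.0, 0, 0],
    [0, 0.1, 2.0, 0, 0],
    [0, 0.1, 2.0, 0, 0],
    [0, 0.1, 2.0, 0, 0],
    [0, 0.1, 2.0, 0, 0],
    [0, 0.1, 2.0, 0, 0],
    [0, 0.1, 2.0, 0, 0],
    [0, 0.1, 2.0, 0, 0],
  ],
)

```text
time_s: 5.63
eef_pos: [454.8, 9.0, 29.0]
ee_rot: [-0.001, -0.021, 1.0, 0.0]
force: [0.5, 0.7, -2.2]
grip_width: 0.163
```

>>> apply_moves(
  commands=[
    [0, 0, 1.0, 0, 0],
    [0, 0, 0.35, 0, 0],
    [0, 0, 0, 0, 0.055],
    [0, 0, 0, 0, 0.055],
    [0, 0, 0, 0, 0.055],
    [0, 0, 0, 0, 0],
    [0, 0, 0, 0, 0],
  ],
)

```text
time_s: 6.22
eef_pos: [455.2, 20.6, 29.2]
ee_rot: [-0.0, 0.061, 0.998, -0.0]
force: [-0.8, 0.0, -1.7]
grip_width: 0.159
```

Run:
```python
from h import *
import cv2
delta((455.7,20.9))
for n in("side","top"):
    cv2.imwrite(f"pics/{n}3.png",ctrl.capture(n)[:,:,::-1])
```

```text
t 6.22 pos [455.2  20.6  29.2] yawY 82.97 F [-0.8  0.  -1.7] w 0.159 q [-0.21  0.47  1.92 -0.    0.75 -1.66] tip 11.0
tool delta mm [-0.4  0.4 -0. ]
```

View pics/side3.png

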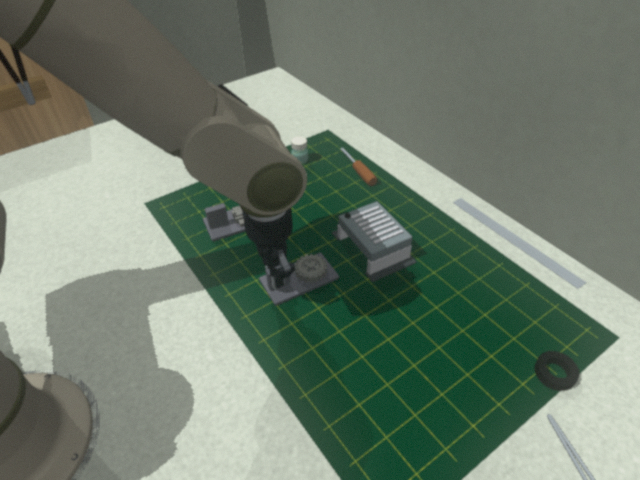

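View pics/top3.png

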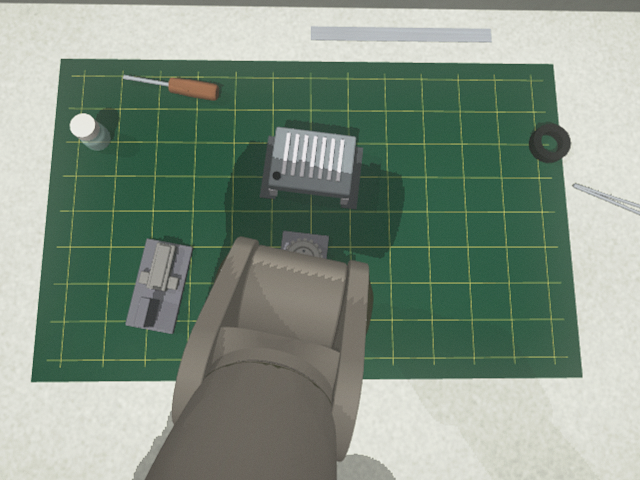

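In both views the tray is in front of the tunnel and aligned. Its front corners in the top view are near (283,232) and (328,234). I'll work out the lateral error.

Run:
```python
import cv2,numpy as np
t=cv2.imread("pics/top3.png")
cv2.imwrite("pics/zoom3.png",cv2.resize(t[115:265,255:375],None,fx=4,fy=4,interpolation=cv2.INTER_CUBIC))
from h import *
a=np.radians(-7.1);d=np.array([np.cos(a),np.sin(a)]);n=np.array([-d[1],d[0]])
for p in ray('top',[(282.5,232),(328,234.5)],8): print(p,(p-[659.3,-4.5])@d,(p-[659.3,-4.5])@n)
```

```text
[565.53360145  41.70186242] -98.75801040840302 34.25791833841104
[561.78467569 -26.81546248] -94.00934662516048 -34.19738421864713
```

View pics/zoom3.png

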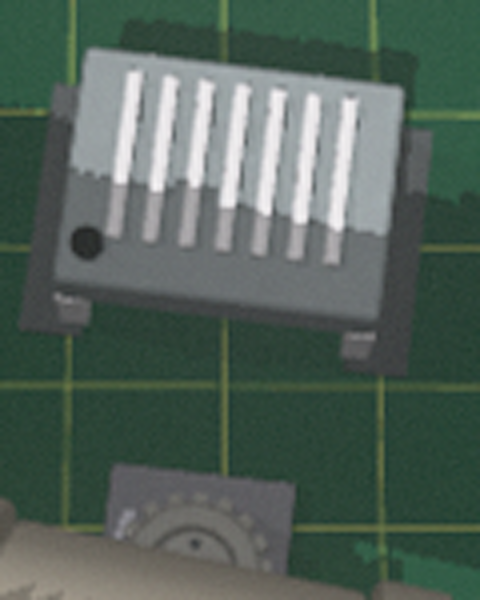

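The lateral error is under 1 mm. I'll slide in.

>>> apply_moves(
  commands=[
    [0, -0.6, 0, 0, 0],
    [0, -1.2, 0, 0, 0],
    [0, -1.2, 0, 0, 0],
    [0, -1.2, 0, 0, 0],
    [0, -1.2, 0, 0, 0],
    [0, -1.2, 0, 0, 0],
    [0, -1.2, 0, 0, 0],
    [0, -1.2, 0, 0, 0],
    [0, -1.2, 0, 0, 0],
    [0, -1.2, 0, 0, 0],
    [0, -0.6, 0, 0, 0],
    [0, 0, 0, 0, 0],
  ],
)

```text
time_s: 7.32
eef_pos: [575.3, 5.9, 29.1]
ee_rot: [0.0, 0.062, 0.998, -0.0]
force: [-0.3, -0.2, -2.3]
grip_width: 0.159
```

Run:
```python
from h import *
import cv2
p,M=state()
a=np.radians(-7.1);d=np.array([np.cos(a),np.sin(a)]);n=np.array([-d[1],d[0]])
print((p[:2]-[659.3,-4.5])@d+5.2,(p[:2]-[659.3,-4.5])@n)
im=ctrl.capture("side")
cv2.imwrite("pics/side4.png",cv2.resize(im[150:310,200:420,::-1],None,fx=3.6,fy=3.6,interpolation=cv2.INTER_CUBIC))
```

```text
t 7.32 pos [575.3   5.9  29.1] yawY 82.92 F [-0.3 -0.2 -2.3] w 0.159 q [-0.19  0.67  1.56 -0.    0.92 -1.64] tip 11.0
-79.39521406104765 -0.08227162625037777
```

View pics/side4.png

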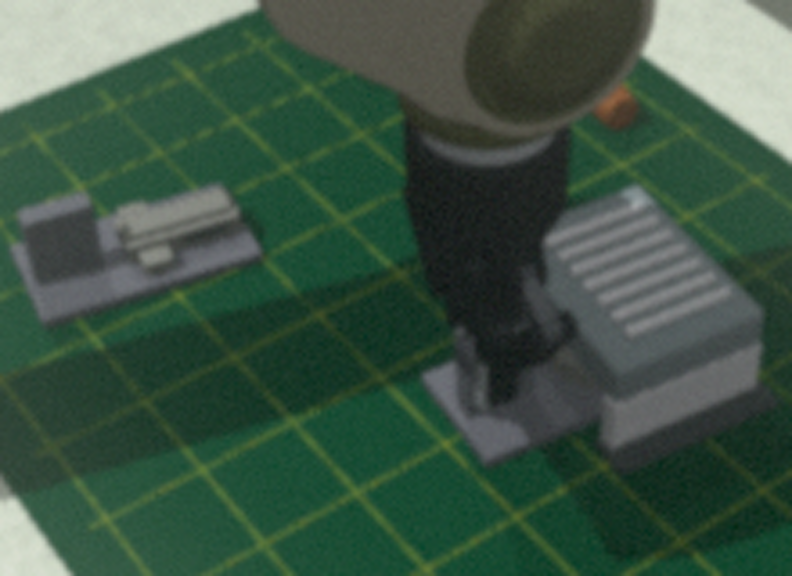

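The tray is inside the tunnel, with about 14 mm left. I'll creep forward until the tab touches.

>>> apply_moves(
  commands=[
    [0, -0.4, 0, 0.03, 0],
    [0, -0.4, 0, 0.02, 0],
    [0, -0.2, 0, 0, 0],
    [0, -0.1, 0, 0, 0],
    [0, 0, 0, 0, 0],
  ],
)

```text
time_s: 7.78
eef_pos: [585.4, 4.8, 28.8]
ee_rot: [0.0, 0.062, 0.998, -0.0]
force: [0.7, 0.4, -1.8]
grip_width: 0.159
```

>>> apply_moves(
  commands=[
    [0, -0.1, 0, 0, 0],
    [0, -0.1, 0, 0, 0],
    [0, 0, 0, 0, 0],
  ],
)

```text
time_s: 8.03
eef_pos: [587.4, 4.5, 28.8]
ee_rot: [0.0, 0.062, 0.998, 0.0]
force: [-0.3, 0.2, -1.7]
grip_width: 0.16
```

>>> apply_moves(
  commands=[
    [0, -0.1, 0, 0, 0],
    [0, -0.05, 0, 0, 0],
    [0, 0, 0, 0, 0],
  ],
)

```text
time_s: 8.28
eef_pos: [588.9, 4.4, 28.8]
ee_rot: [0.0, 0.062, 0.998, -0.0]
force: [1.3, -0.2, -1.6]
grip_width: 0.158
```

>>> apply_moves(
  commands=[
    [0, -0.1, 0, 0, 0],
    [0, 0, 0, 0, 0],
  ],
)

```text
time_s: 8.45
eef_pos: [589.9, 4.2, 28.8]
ee_rot: [0.0, 0.062, 0.998, -0.0]
force: [-0.1, 0.6, -1.1]
grip_width: 0.158
```

>>> apply_moves(
  commands=[
    [0, -0.1, 0, 0, 0],
    [0, 0, 0, 0, 0],
  ],
)

```text
time_s: 8.62
eef_pos: [590.9, 4.1, 28.8]
ee_rot: [0.0, 0.062, 0.998, -0.0]
force: [0.7, 0.2, -0.3]
grip_width: 0.157
```

>>> apply_moves(
  commands=[
    [0, -0.1, 0, 0, 0],
    [0, 0, 0, 0, 0],
  ],
)

```text
time_s: 8.78
eef_pos: [591.9, 4.0, 28.8]
ee_rot: [0.0, 0.062, 0.998, -0.0]
force: [-1.0, 0.1, -1.2]
grip_width: 0.157
```

Run:
```python
from h import *
import cv2
im=ctrl.capture("side")
cv2.imwrite("pics/side5.png",cv2.resize(im[180:300,290:430,::-1],None,fx=5,fy=5,interpolation=cv2.INTER_CUBIC))
```

```text
(no output)
```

View pics/side5.png

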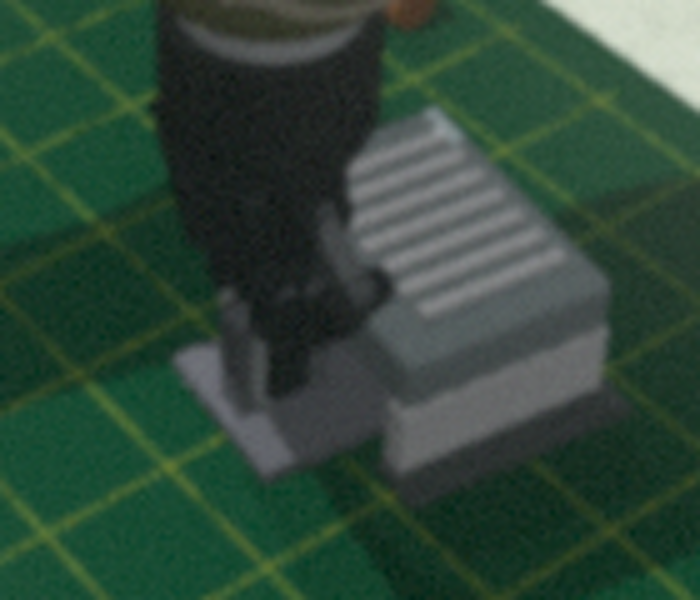

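>>> apply_moves(
  commands=[
    [0, -0.1, 0, 0, 0],
    [0, 0, 0, 0, 0],
  ],
)

```text
time_s: 9.0
eef_pos: [591.9, 4.0, 28.8]
ee_rot: [-0.001, 0.062, 0.998, 0.0]
force: [-7.2, -0.2, 3.4]
grip_width: 0.16
```

The wrist force jumped to −7 N and the TCP stopped, so the tab is against the hood. I'll relieve the pressure, open and retreat.

>>> apply_moves(
  commands=[
    [0, 0.1, 0, 0.02, 0],
    [0, 0, 0, 0, 0],
    [2.5, 0, 0, 0, 0],
    [4, 0, 0, 0, 0],
    [5, 0, 0, 0, 0],
    [5, 0, 0, 0, 0],
    [5, 0, 0, 0, 0],
    [5, 0, 0, -1, 0],
    [5, 0, 0, -2, 0],
    [5, 0, 0, -3, 0],
    [5, 0, 0, -3, 0],
    [5, 0, 0, -3, 0],
  ],
)

```text
time_s: 10.0
eef_pos: [591.5, 4.1, 150.8]
ee_rot: [0.0, 0.062, 0.998, -0.0]
force: [-0.2, 0.7, -0.2]
grip_width: 0.584
```

>>> apply_moves(
  commands=[
    [5, 1.5, 0, -1.5, 0],
    [5, 2, 0, 0, 0],
    [5, 2.5, 0, 0, 0],
    [5, 2.5, 0, 0, 0],
    [5, 2.5, 0, 0, 0],
    [5, 2.5, 0, 0, 0],
    [5, 2.5, 0, 0, 0],
    [5, 2.5, 0, 0, 0],
    [5, 2, 0, 0, 0],
    [5, 1, 0, 0, 0],
    [5, 0, 0, 0, 0],
  ],
)

```text
time_s: 10.92
eef_pos: [377.4, 30.8, 164.2]
ee_rot: [0.0, 0.062, 0.998, -0.0]
force: [0.1, -0.3, 0.1]
grip_width: 0.583
```

Run:
```python
from h import *
import cv2
state()
t=ctrl.capture("top");s=ctrl.capture("side")
cv2.imwrite("pics/top6.png",t[:,:,::-1])
cv2.imwrite("pics/side6.png",cv2.resize(s[180:300,290:430,::-1],None,fx=5,fy=5,interpolation=cv2.INTER_CUBIC))
```

```text
t 10.92 pos [377.4  30.8 164.2] yawY 82.91 F [ 0.1 -0.3  0.1] w 0.583 q [-0.23  0.08  2.01 -0.    1.05 -1.68] tip 11.0
```

View pics/top6.png

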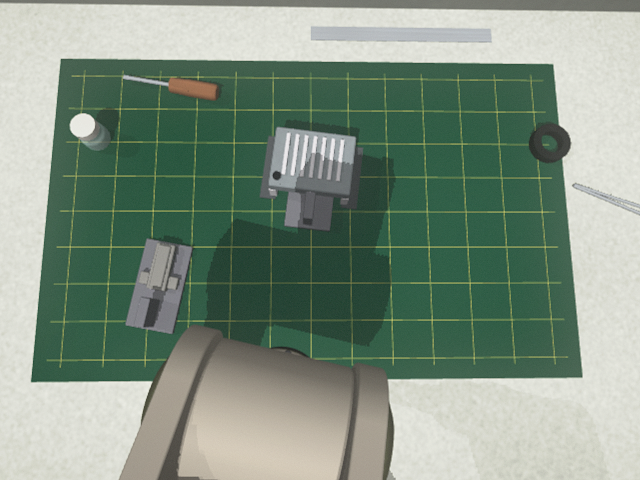

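View pics/side6.png

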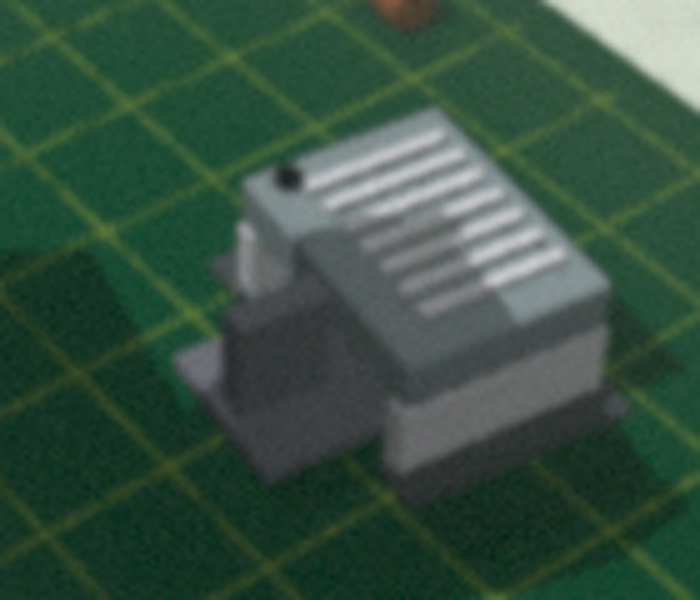

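The tab is up against the hood edge, and the tray's rear corners in the top view are near (285,226) and (330,231). The bonnet tray is unmoved at (160,285). One last numeric check, then I'll hand in.

Run:
```python
from h import *
import cv2
a=np.radians(-7.1);d=np.array([np.cos(a),np.sin(a)]);n=np.array([-d[1],d[0]])
P=[((p-[659.3,-4.5])@d,(p-[659.3,-4.5])@n) for p in ray('top',[(284.7,226),(330,231)],8)]
print('rear corners in lamp frame',np.round(P,1),'-> wheel',np.round(np.mean(P,0)+[90,0],1))
x,y=cv2.imread('pics/top0.png'),cv2.imread('pics/top6.png')
print('bonnet shift px',cv2.phaseCorrelate(*[np.float32(cv2.cvtColor(i[230:340,118:200],6)) for i in(x,y)]))
ctrl.finish_job()
```

```text
rear corners in lamp frame [[-89.2  32.2]
 [-88.3 -36.6]] -> wheel [ 1.2 -2.2]
bonnet shift px ((0.09875151227237922, 0.09245589845868807), 0.6762332146256058)
the job is handed in; nothing more can be done
```

I slid the wheel tray into the lamp's tunnel until its tab came up against the hood edge, let go, backed the arm away, and handed the job in at about 11 s. No verdict comes back, so the result rests on my own checks:

- **Contact:** The tool stopped advancing and the wrist force jumped to −7 N along x. I backed off 1 mm before opening the gripper.
- **Wheel position:** From the tray's rear corners in the last top view, the wheel centre is at about x = +1 mm and y = −2 mm in the lamp frame. The limits are −15 to +10 mm and ±16 mm.
- **Tray and gripper:** In the side view the tray looks flat and the tab is against the edge. The gripper was more than 200 mm back along the tunnel line and reading no force.
- **Bonnet tray:** It shifted by about 0.1 pixel between the first and last top views, so it has not moved.

**One disagreement:** contact came about 2 mm later than I predicted, roughly the calibration uncertainty. None of the checks failed.

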